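# Ruler off the raised work top

### The job

Two thin steel rulers lie flat on the low wooden drawer box. Slide the longer one along the box top until its end sticks well out over the edge that faces the wire tool rest (by about a quarter of its length), take it by that end, and lay it flat across both rails of the rest, centred and square to the rails. Leave the shorter ruler where it lies and let go at the end.

Things in the scene. Friction and masses are not known exactly. Their poses are not given: they have to be found in the camera images.
- ruler_center (a point): Centre (half-way up) of the long ruler, the one to move: flat steel strip 180 x 30 x 2 mm, some 85 g, black ticks on one side. y axis along its length, x across, z up. It starts wholly on the drawer box, roughly along the box's y axis, its end within 60 mm of the edge to pass. It slides easily on the smooth box: a fingertip pressed on it with 5 to 15 N drags it along.
- short_ruler_center (a point): Centre of the short ruler, to be left alone: the same strip but 110 mm long, lying beside the long one on the box, about 110 mm between their centre lines; either may be the nearer to the robot. Axes as for the long ruler.
- riser: Low wooden drawer box, fixed: flat top 240 x 240 mm, 60 mm high. Origin: centre of its underside, on the table; z up. The edge to slide over is the one at y = -120 mm in its own frame, on the side of the tool rest; the space beyond that edge is free down to the table.
- rest_top (a point): Middle of the fixed tool rest, between its two rails and level with their tops, 60 mm above the table. White wire rails 8 mm thick, 140 mm long, run along the rest's x axis at y = +40 and -40 mm, over a foot 170 x 120 x 8 mm. Laid properly, the ruler runs along the rest's y axis, centred on this point, ends reaching 50 mm past the rails with free space below.
Not all that is in view belongs to the job. What is shaped like the part that bears ruler_center but green, purple or turquoise is not meant.

How it is judged:
By the outcome, as a careful person would: the job done as asked, in the order asked, and still so for the second after the job is handed in, with the robot touching nothing.
It also fails if it takes over 48 s, if anything falls off the work surface, if the arm or the gripper's body presses on something with over 40 N, if the wrist force passes 120 N, or if a joint passes its speed limit or range.

### The arm

A 6-joint arm with a two-finger parallel gripper is mounted at the origin on the work surface. World frame = base frame: x ahead of the robot, y to its left, z up, the work surface at z = 0. Lengths are in m, angles in rad, forces in N, time in s.
With the tool pointing down it reaches from about 0.35 to 0.775 m from the base axis. Payload 5.5 kg.
Tool frame: the origin (TCP) lies where the fingers leave the gripper's body, on its centre line; the fingertips stand 73 mm ahead of it and the grasp point (between the pads) lies 54 mm ahead of it; z points along the fingers, x is the direction in which the jaws open and shut, and the axes are right-handed (so a half turn about z gives the same grasp; the last joint's range is limited). The gripper opens to 85 mm and grips with 20 to 120 N. Pads are 22 mm wide; open, the fingers measure 114 mm over their backs; the gripper's body (76 mm by 85 mm) begins 54 mm behind the grasp point. The pads swing forward as they close: fully open they stand 13 mm farther back than shut.
Start: joints at [-1.479, 0.313, 0.046, 1.304, 0, 1.431], TCP at [0.132, -0.56, 0.304] pointing down, gripper open.
Joint ranges: [-2.76, 2.76], [-0.86, 1.69], [-1.03, 1.26], [-2.2, 2.34], [-1.47, 1.5], [-3.14, 3.14]. Speed limits (rad/s): [2.57, 2.57, 3.14, 3.14, 3.14, 3.14].

### API

Orientations are given as a rotation vector (axis times angle).
In Python, from rig import manip gives the robot as it stands.
- The arm moves only by the shell command python3 -m creep 'ROWS' [FORCE]. ROWS is JSON, a list that holds one entry, the list of rows, each a list of 5 numbers: the gripper's target within -1 to 1 (fully open at 1, half-way at 0, shut at -1), then the shift along the tool's x, y, z in m, then the turn about the tool's z in rad. A call has 1 to 10 rows; each row shifts and turns the commanded pose from where the row before left it, along the tool's axes as they then stand; what a row does not reach is not made up. A row lasts 1/8 s, in which the tool goes at most 62.5 mm and 10.7 degrees, less where a joint would pass 70% of its speed; a pose out of reach is approached as far as the arm can. A call with a gripper value outside its range is refused whole. The fingers move at their own pace and stop on an object; FORCE is the grip in N (left out, the last holds). Time passes only in rows, so rows that do not move let the fingers close. It gives the time, the measured TCP pose, the force and the opening at its end, in the units of the state.
- manip.get_state(): the state, without advancing time (a new reading comes with each control period).
- manip.get_image(name): name is "scene" or "top" or "wrist"; returns the picture (480x640x3 uint8, red, green, blue); there is no depth.
- manip.calibration(name): a dict with "fx", "fy", "cx", "cy" (pixels), "R" (3x3) and "t" (3): a world point X has camera coordinates R X + t. Camera axes: x right, y down, z forward; pixel columns grow to the right and rows downward; lengths in m; the calibration is good to about 2 mm. The wrist camera is an equidistant fisheye: a pixel r from the principal point sees the ray r / f radians off the axis. A picture is of the moment at which its call begins: read the wrist's pose just before it. calibration takes no time and is no camera call; for the wrist camera it gives the pose at the moment of the call.
- manip.job_done(): hands the job in, once; it reports no verdict.
The state is a dict: "t": time; "q": joint angles; "joint_velocities": joint speeds; "joint_efforts": joint torques, N m; "eef_pos": TCP position; "tool_rot": TCP orientation; "wrist_force": force on the tool from outside, world axes, zero at the start; "wrist_torque": the same for the moment, N m; "finger_gap": finger opening in m.
Only numpy, scipy, OpenCV 4.12 (cv2) and the standard library are available. Lean on these libraries where they do the work, as an engineer would, in place of code of your own. Each camera call takes 0.05 s, during which the arm holds its last target.

## Working session

There is one attempt and no reset: what is moved stays moved. The work goes in short steps, Python scripts to look and compute and a shell command to move; the robot and the scene stay as the last step left them, time stands still between calls to the robot, and variables do not carry over. Pictures are saved under pics/ and viewed, and the job is handed in when it is done.

```bash
mkdir -p pics; ls
python3 - <<'E'
from rig import manip
import cv2
print(manip.get_state())
for n in ("scene","top"):
    im=manip.get_image(n); cv2.imwrite(f"pics/{n}0.png",im[:,:,::-1])
    c=manip.calibration(n); print(n,c)
E
```

```text
pics
{'t': 0.0, 'q': array([-1.47864524e+00,  3.14042694e-01,  4.49945627e-02,  1.30359486e+00,
       -6.18037403e-06,  1.43119012e+00]), 'joint_velocities': array([ 0.00101556,  0.00135371, -0.00120467, -0.0005696 ,  0.0013688 ,
        0.00040851]), 'joint_efforts': array([-1.05632858e-03, -4.80627823e+01,  2.98532599e+01,  1.93080615e-02,
       -5.19060677e-05, -2.32548530e-06]), 'eef_pos': array([ 0.13202222, -0.55925959,  0.30299105]), 'tool_rot': array([-2.46234042e+00,  1.94887447e+00,  2.00806546e-03]), 'wrist_force': array([-0.01733806,  0.18627579, -0.18163253]), 'wrist_torque': array([0.00873709, 0.00951895, 0.0097372 ]), 'finger_gap': 0.08544988096913328}
scene {'fx': 529.8634078496608, 'fy': 529.8634078496608, 'cx': 327.90584237820974, 'cy': 245.42645845080082, 'R': array([[-0.00716667,  0.99997276, -0.0017685 ],
       [ 0.650461  ,  0.0033185 , -0.75953241],
       [-0.75950584, -0.00659366, -0.65046706]]), 't': array([ 0.00726051, -0.30743685,  1.56378053])}
top {'fx': 604.858836516446, 'fy': 604.858836516446, 'cx': 320.3240900487235, 'cy': 243.5248889806466, 'R': array([[ 0.0285385 , -0.99955467, -0.0087188 ],
       [-0.9943261 , -0.02749287, -0.10276064],
       [ 0.10247517,  0.01160196, -0.9946679 ]]), 't': array([-0.01743761,  0.55081537,  1.52243723])}
```

View pics/scene0.png

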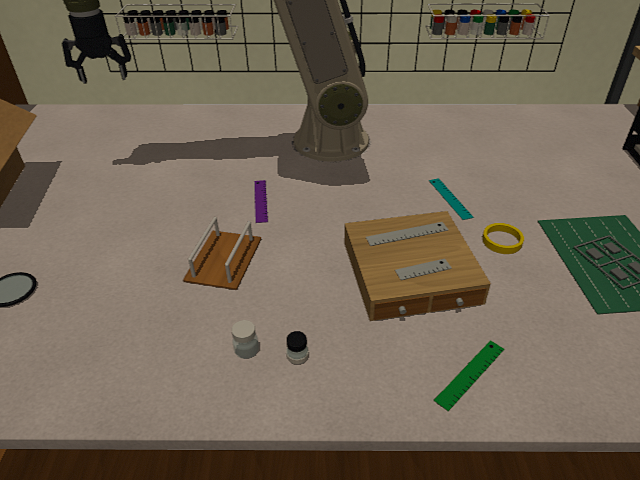

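View pics/top0.png

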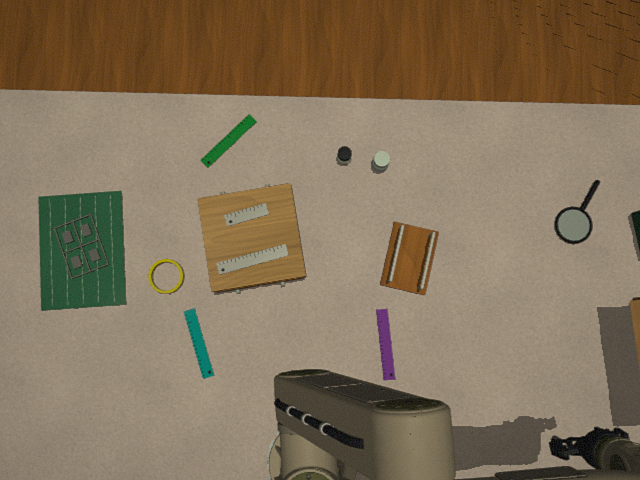

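The top view shows the long ruler on the box at about (252,259), the short one at (246,214), and the rest at about (410,258). Candidates that could be taken for it: steel long (252,259), steel short (246,214), green (228,141), turquoise (199,343), purple (386,344). I choose the long steel one at (252,259) and check it in a crop.

Run:
```python
import cv2
im=cv2.imread("pics/top0.png")
cv2.imwrite("pics/c1.png",cv2.resize(im[175:300,190:315],None,fx=4.8,fy=4.8,interpolation=cv2.INTER_CUBIC))
cv2.imwrite("pics/c2.png",cv2.resize(im[210:305,370:450],None,fx=6,fy=6,interpolation=cv2.INTER_CUBIC))
```

```text
(no output)
```

View pics/c1.png

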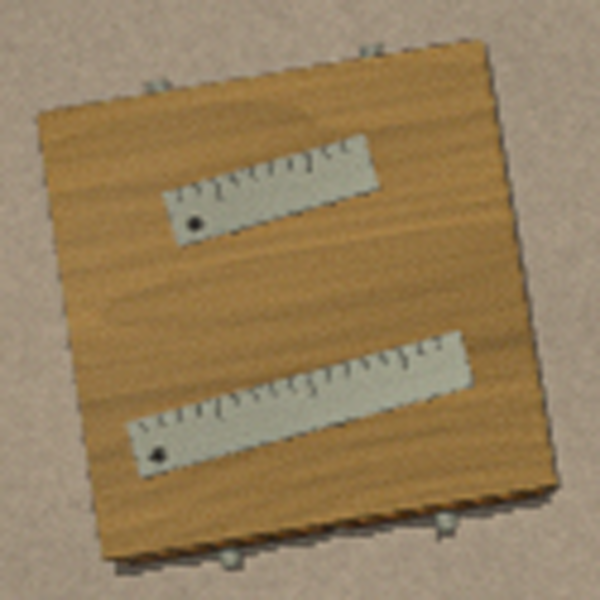

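View pics/c2.png

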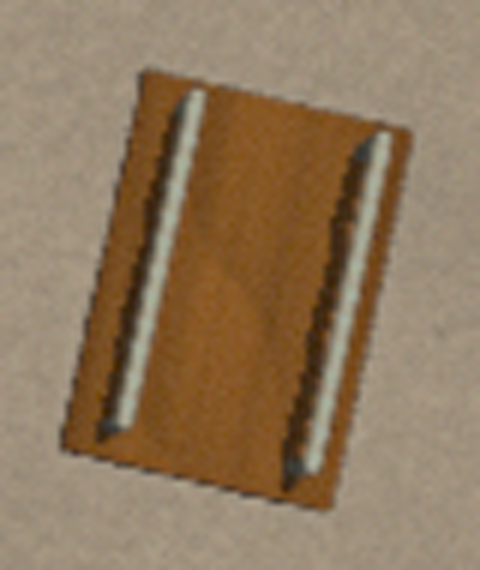

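```bash
cat > h.py <<'E'
import numpy as np, cv2
from rig import manip
def ray(n,uv,z,c=None):
    c=c or manip.calibration(n); R=np.array(c["R"]);t=np.array(c["t"])
    d=R.T@np.array([(uv[0]-c["cx"])/c["fx"],(uv[1]-c["cy"])/c["fy"],1.]); o=-R.T@t
    return o+d*(z-o[2])/d[2]
def proj(n,X,c=None):
    c=c or manip.calibration(n); p=np.array(c["R"])@X+c["t"]; return np.array([c["cx"]+c["fx"]*p[0]/p[2],c["cy"]+c["fy"]*p[1]/p[2]])
def crop(p,o,s): return ((p[0]+.5)/s-.5+o[0],(p[1]+.5)/s-.5+o[1])
E
python3 - <<'E'
from h import *
np.set_printoptions(precision=4,suppress=True)
def go(name,pts,o,s,z):
    P=np.array([ray("top",crop(p,o,s),z) for p in pts]); print(name,P[:,:2].tolist() and P[:,:2].round(4).tolist(),'ctr',P.mean(0)); return P
L=go("long",[(128,423),(460,331),(472,386),(142,477)],(190,175),4.8,.062)
S=go("short",[(163,193),(365,134),(380,187),(180,244)],(190,175),4.8,.062)
B=go("box",[(38,113),(485,40),(557,487),(105,557)],(190,175),4.8,.06)
R=go("rails",[(197,92),(384,134),(312,472),(124,430)],(370,210),6,.06)
F=go("foot",[(146,68),(412,130),(332,511),(64,450)],(370,210),6,.008)
for P in(L,S,B,R,F):
    a=(P[0]+P[3]-P[1]-P[2])/2; b=(P[0]+P[1]-P[2]-P[3])/2
    print(np.hypot(*a[:2]),np.degrees(np.arctan2(a[1],a[0])),np.hypot(*b[:2]),np.degrees(np.arctan2(b[1],b[0])))
E
```

```text
long [[0.4921, 0.2567], [0.5451, 0.0851], [0.5164, 0.0779], [0.4642, 0.2481]] ctr [0.5045 0.1669 0.062 ]
short [[0.6137, 0.2438], [0.6479, 0.1388], [0.62, 0.1298], [0.5869, 0.2337]] ctr [0.6171 0.1865 0.062 ]
box [[0.6548, 0.3122], [0.7003, 0.0774], [0.4651, 0.032], [0.4222, 0.2658]] ctr [0.5606 0.1718 0.06  ]
rails [[0.6006, -0.2075], [0.585, -0.2859], [0.4429, -0.2574], [0.4581, -0.1793]] ctr [ 0.5217 -0.2325  0.06  ]
foot [[0.6177, -0.1917], [0.5937, -0.3071], [0.4283, -0.2743], [0.4511, -0.1591]] ctr [ 0.5227 -0.2331  0.008 ]
0.17876766808604497 107.12419947478008 0.029384697038569205 15.649546922866765
0.10975994930373506 107.85949726131382 0.028988572688218344 19.236200579425066
0.23843011879701517 100.68687624073186 0.2383717895134118 11.107117931891768
0.07979207542587397 78.87340116395625 0.14503702653325123 -11.270830342120368
0.11768052418451987 78.52868980509703 0.1691782362741267 -11.130976050844078
```

Crop check: the near strip has about 1.6 times the length of the other (179 mm against 110 mm measured) and is plain steel, so it is the long ruler. It is 37 mm from the edge. I turn the tool across it, shut the gripper and travel there.

```bash
cat >> h.py <<'E'
from scipy.spatial.transform import Rotation as Ro
def st(): 
    s=manip.get_state(); R=Ro.from_rotvec(s["tool_rot"]).as_matrix()
    print("t %.2f"%s["t"],"pos",s["eef_pos"].round(4),"xang %.2f"%np.degrees(np.arctan2(R[1,0],R[0,0])),"tilt %.2f"%np.degrees(np.arccos(-R[2,2])),"F",s["wrist_force"].round(1),"gap %.4f"%s["finger_gap"]); return s,R
def to(target,xang=None):
    s,R=st(); d=R.T@(np.array(target)-s["eef_pos"]); print("tool delta",d.round(4))
    if xang is not None: print("turn %.4f"%-np.radians(xang-np.degrees(np.arctan2(R[1,0],R[0,0]))))
E
python3 -m creep '[[[-1,0,0,0,-0.182],[-1,0,0,0,-0.182],[-1,0,0,0,-0.182],[-1,0,0,0,-0.182],[-1,0,0,0,-0.182],[-1,0,0,0,-0.182],[-1,0,0,0,-0.182],[-1,0,0,0,-0.182],[-1,0,0,0,-0.182],[-1,0,0,0,0]]]' 40
python3 -c "
from h import *
to([.45,-.25,.28],17.1); to([.509,.1525,.28])
a,b=np.array([.45,-.25,.28]),np.array([.509,.1525,.21]); s,R=st(); print((R.T@(b-a)).round(4))"
```

```text
t: 1.35
eef_pos: [0.132, -0.5595, 0.3034]
tool_rot: [-3.106, -0.465, -0.0]
wrist_force: [-0.0, -0.4, -0.1]
finger_gap: -0.0001
t 1.35 pos [ 0.132  -0.5595  0.3034] xang 17.02 tilt 0.05 F [-0.  -0.4 -0.1] gap -0.0001
tool delta [ 0.3946 -0.2028  0.0237]
turn -0.0014
t 1.35 pos [ 0.132  -0.5595  0.3034] xang 17.02 tilt 0.05 F [-0.  -0.4 -0.1] gap -0.0001
tool delta [ 0.5688 -0.5704  0.0241]
t 1.35 pos [ 0.132  -0.5595  0.3034] xang 17.02 tilt 0.05 F [-0.  -0.4 -0.1] gap -0.0001
[ 0.1742 -0.3675  0.0704]
```

```bash
python3 -m creep '[[[-1,0.0395,-0.0203,0.002,0],[-1,0.0395,-0.0203,0.002,0],[-1,0.0395,-0.0203,0.002,0],[-1,0.0395,-0.0203,0.002,0],[-1,0.0395,-0.0203,0.002,0],[-1,0.0395,-0.0203,0.002,0],[-1,0.0395,-0.0203,0.002,0],[-1,0.0395,-0.0203,0.002,0],[-1,0.0395,-0.0203,0.002,0],[-1,0.0395,-0.0203,0.002,0]]]'
python3 -m creep '[[[-1,0.0174,-0.0368,0.007,0],[-1,0.0174,-0.0368,0.007,0],[-1,0.0174,-0.0368,0.007,0],[-1,0.0174,-0.0368,0.007,0],[-1,0.0174,-0.0368,0.007,0],[-1,0.0174,-0.0368,0.007,0],[-1,0.0174,-0.0368,0.007,0],[-1,0.0174,-0.0368,0.007,0],[-1,0.0174,-0.0368,0.007,0],[-1,0,0,0,0]]]'
python3 -c "
from h import *
to([.509,.1525,.145],17.1)
print(manip.calibration('wrist'))
cv2.imwrite('pics/w1.png',manip.get_image('wrist')[:,:,::-1])"
```

```text
t: 2.6
eef_pos: [0.4506, -0.2481, 0.2838]
tool_rot: [3.107, 0.462, -0.0]
wrist_force: [0.2, -0.9, 0.1]
finger_gap: -0.0001
t: 3.85
eef_pos: [0.5015, 0.1155, 0.2201]
tool_rot: [-3.106, -0.469, 0.002]
wrist_force: [0.3, -0.7, -0.9]
finger_gap: 0.0001
t 3.85 pos [0.5015 0.1155 0.2201] xang 17.18 tilt 0.07 F [ 0.3 -0.7 -0.9] gap 0.0001
tool delta [ 0.0182 -0.0331  0.0751]
turn 0.0013
{'fx': 371.64829954431775, 'fy': 371.64829954431775, 'cx': 318.23912815152715, 'cy': 241.7105932151789, 'R': array([[ 0.95544799,  0.29515254, -0.00202657],
       [ 0.27958503, -0.90281035,  0.32675018],
       [ 0.09461154, -0.31275941, -0.94510857]]), 't': array([-0.51326909, -0.05017872,  0.2905366 ])}
```

View pics/w1.png

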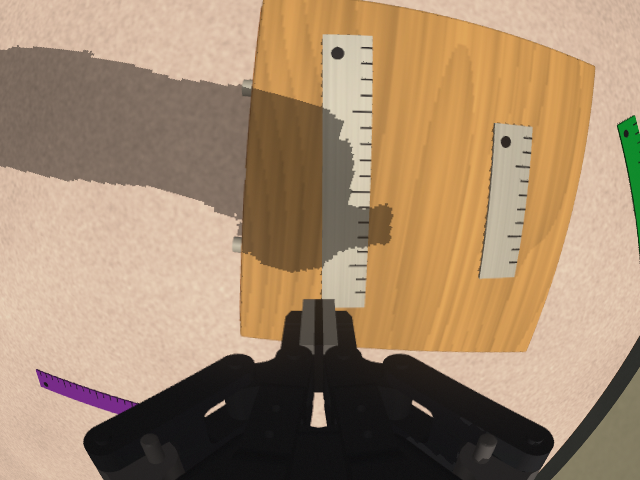

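The wrist view shows the long ruler at (322,35)-(366,307), the short one at the right, and the shut fingertips at (318,310). I cross-check the ruler's pose from this picture.

```bash
cat >> h.py <<'E'
def wray(uv,z,c=None):
    c=c or manip.calibration("wrist"); R=np.array(c["R"]);t=np.array(c["t"])
    v=np.array([uv[0]-c["cx"],uv[1]-c["cy"]]);r=np.hypot(*v);th=r/c["fx"]
    d=R.T@np.array([*(v/r*np.sin(th)),np.cos(th)]); o=-R.T@t
    return o+d*(z-o[2])/d[2]
E
python3 -c "
from h import *
P=np.array([wray(p,.062) for p in [(322,35),(373,36),(366,307),(322,305)]]);print(P.round(4),P.mean(0))
a=(P[0]+P[1]-P[2]-P[3])/2;print(np.hypot(*a[:2]),np.degrees(np.arctan2(a[1],a[0])))
print([wray(p,.06).round(4) for p in [(241,336),(526,352)]])
"
```

```text
[[0.4635 0.2458 0.062 ]
 [0.4928 0.2551 0.062 ]
 [0.5463 0.0837 0.062 ]
 [0.5161 0.0763 0.062 ]] [0.50466666 0.16521556 0.062     ]
0.178515386832017 107.2851559874667
[array([0.4668, 0.0311, 0.06  ]), array([0.7006, 0.0763, 0.06  ])]
```

```bash
python3 -m creep '[[[-1,0.006,-0.011,0.020,0],[-1,0.006,-0.011,0.020,0],[-1,0.006,-0.011,0.020,0],[-1,0,0,0.005,0],[-1,0,0,0.005,0],[-1,0,0,0,0]]]'
python3 -c "
from h import *
to([.509,.1525,.135],17.2)"
```

```text
t: 4.65
eef_pos: [0.5095, 0.1494, 0.1512]
tool_rot: [3.107, 0.466, 0.0]
wrist_force: [-0.5, -0.3, 0.6]
finger_gap: -0.0002
t 4.65 pos [0.5095 0.1494 0.1512] xang 17.05 tilt 0.02 F [-0.5 -0.3  0.6] gap -0.0002
tool delta [ 0.0004 -0.0031  0.0162]
turn -0.0026
```

```bash
python3 -m creep '[[[-1,0,0,0.007,0],[-1,0,0,0.006,0],[-1,0,0,0.001,0],[-1,0,0,0.001,0],[-1,0,0,0,0]]]'
python3 -m creep '[[[-1,0,0,0.001,0],[-1,0,0,0,0]]]'
```

```text
t: 5.28
eef_pos: [0.5094, 0.1502, 0.1359]
tool_rot: [3.106, 0.468, 0.0]
wrist_force: [0.1, -0.2, 0.1]
finger_gap: 0.0001
t: 5.52
eef_pos: [0.5094, 0.1502, 0.1349]
tool_rot: [3.106, 0.468, 0.0]
wrist_force: [-0.1, 0.4, 0.2]
finger_gap: -0.0002
```

```bash
python3 -m creep '[[[-1,0,0,0.001,0],[-1,0,0,0,0]]]'
```

```text
t: 5.78
eef_pos: [0.5094, 0.1502, 0.1347]
tool_rot: [3.106, 0.468, 0.001]
wrist_force: [-2.2, -0.6, 6.1]
finger_gap: 0.0003
```

```bash
python3 -m creep '[[[-1,0,0,0.001,0],[-1,0,0,0,0]]]'
```

```text
t: 6.02
eef_pos: [0.5094, 0.1502, 0.1346]
tool_rot: [3.106, 0.468, 0.002]
wrist_force: [-5.0, -0.8, 12.3]
finger_gap: 0.0001
```

```bash
python3 -m creep '[[[-1,0,0.004,0,0],[-1,0,0.007,0,0],[-1,0,0.007,0,0],[-1,0,0.007,0,0]]]'
python3 -c "
from h import *
st();cv2.imwrite('pics/w2.png',manip.get_image('wrist')[:,:,::-1])"
```

```text
t: 6.52
eef_pos: [0.5179, 0.1272, 0.1346]
tool_rot: [-3.104, -0.469, -0.006]
wrist_force: [-1.8, 4.2, 9.4]
finger_gap: 0.0003
t 6.53 pos [0.5179 0.1272 0.1346] xang 17.19 tilt 0.25 F [-1.8  4.2  9.4] gap 0.0003
```

View pics/w2.png

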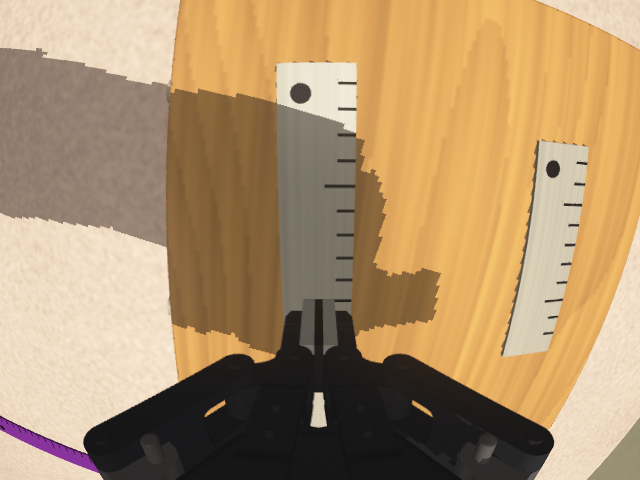

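```bash
python3 -c "
from h import *
P=np.array([wray(p,.062) for p in [(276,64),(357,63)]]);print(P.round(4));m=P.mean(0)[:2]
u=np.array([np.cos(np.radians(107.2)),np.sin(np.radians(107.2))]);print('slid',(np.array([.5046,.166])+u*.09-m)@u)
"
```

```text
[[0.4725 0.2236 0.062 ]
 [0.5013 0.2329 0.062 ]]
slid 0.025284672285809613
```

The ruler's far end, at (276,64)-(357,63), has moved 25 mm, so it follows without slip. About 58 mm remain.

```bash
python3 -m creep '[[[-1,0,0.006,0,0],[-1,0,0.008,0,0],[-1,0,0.008,0,0],[-1,0,0.008,0,0],[-1,0,0.008,0,0],[-1,0,0.008,0,0]]]'
python3 -m creep '[[[-1,0,0.007,0,0],[-1,0,0.004,0,0],[-1,0,0.002,0,0],[-1,0,0,0,0]]]'
python3 -c "
from h import *
st();cv2.imwrite('pics/w3.png',manip.get_image('wrist')[:,:,::-1])
im=manip.get_image('scene')[:,:,::-1]
cv2.imwrite('pics/s3.png',cv2.resize(im[180:330,300:500],None,fx=4,fy=4,interpolation=cv2.INTER_CUBIC))"
```

```text
t: 7.32
eef_pos: [0.5314, 0.0831, 0.1346]
tool_rot: [-3.105, -0.469, -0.006]
wrist_force: [-2.2, 3.8, 8.7]
finger_gap: -0.0003
t: 7.82
eef_pos: [0.5353, 0.0705, 0.1346]
tool_rot: [-3.105, -0.468, -0.006]
wrist_force: [-0.5, 2.6, 9.3]
finger_gap: 0.0003
t 7.83 pos [0.5353 0.0705 0.1346] xang 17.16 tilt 0.23 F [-0.5  2.6  9.3] gap 0.0003
```

View pics/w3.png

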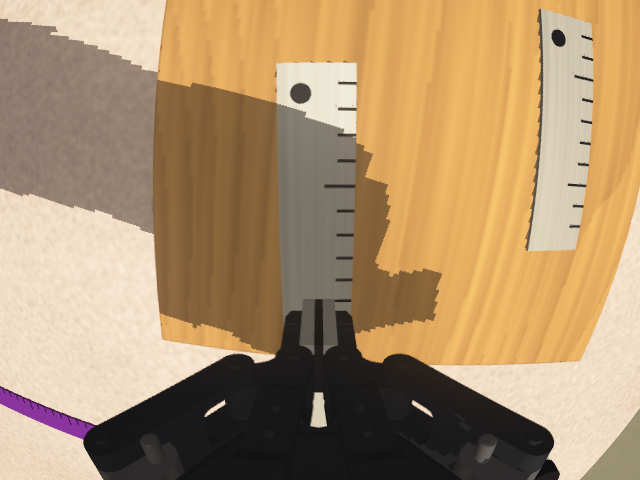

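View pics/s3.png

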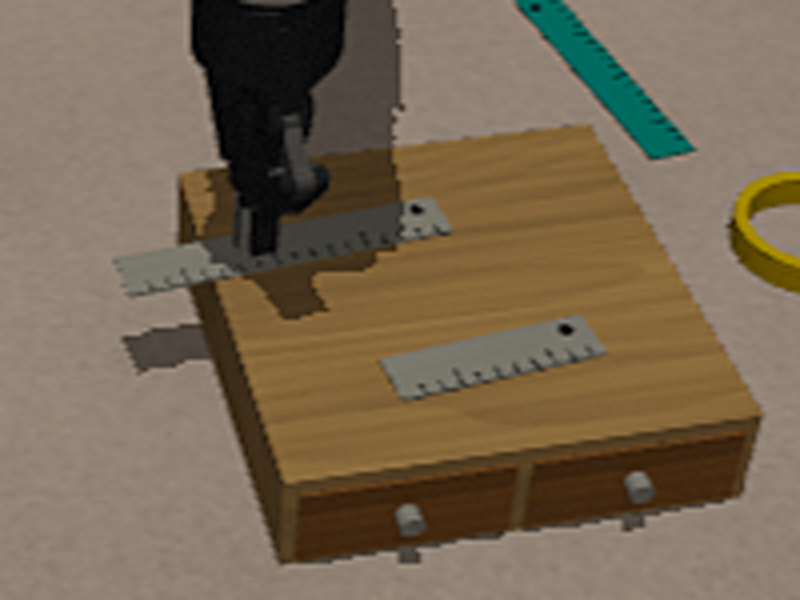

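The scene crop shows the long ruler sticking out over the edge by about 46 mm, end at (120,278); the short one is untouched. I lift off and check with the wrist camera.

```bash
python3 -m creep '[[[-1,0,0,-0.005,0],[-1,0,0,-0.020,0],[0.3,0,0.005,-0.035,0],[0.3,0,0.01,-0.03,0],[0.3,0,0,0,0],[0.3,0,0,0,0]]]' 80
python3 -c "
from h import *
to([.5518,.0172,.15],17.2)
c=manip.calibration('top');im=manip.get_image('top')[:,:,::-1];cv2.imwrite('pics/t4.png',cv2.resize(im[175:300,190:340],None,fx=5,fy=4.8,interpolation=cv2.INTER_CUBIC))
cv2.imwrite('pics/w4.png',manip.get_image('wrist')[:,:,::-1])"
```

```text
t: 8.68
eef_pos: [0.538, 0.0555, 0.2222]
tool_rot: [-3.107, -0.468, 0.002]
wrist_force: [0.3, 0.8, -0.3]
finger_gap: 0.0558
t 8.68 pos [0.538  0.0555 0.2222] xang 17.12 tilt 0.06 F [ 0.3  0.8 -0.3] gap 0.0558
tool delta [0.002  0.0407 0.0722]
turn -0.0014
```

View pics/w4.png

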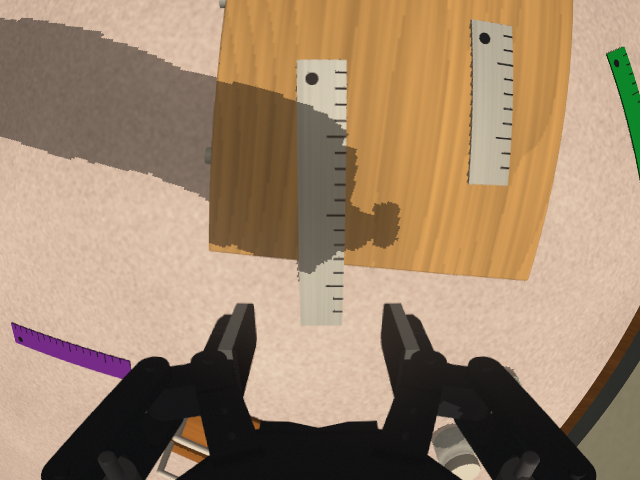

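View pics/t4.png

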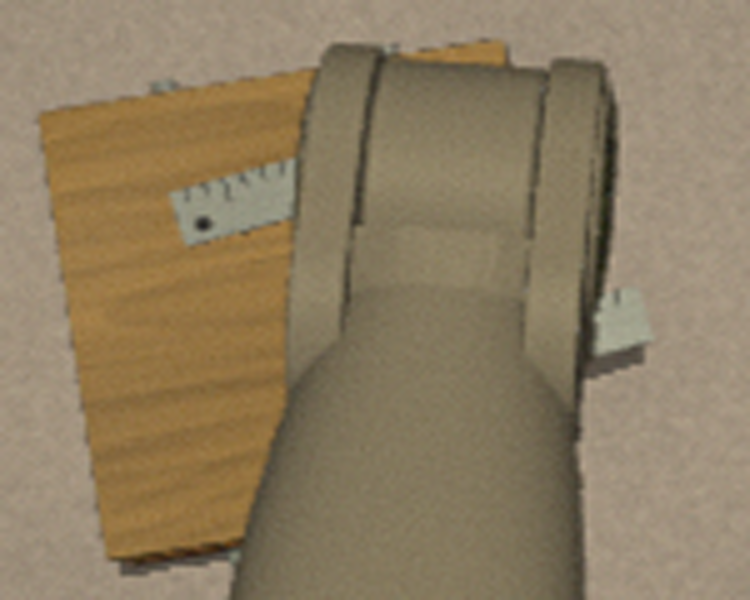

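The wrist view shows the ruler at (297,60),(347,61),(343,325),(301,325), crossing the edge at about (320,262).

```bash
python3 -c "
from h import *
P=np.array([wray(p,.062) for p in [(297,60),(347,61),(343,325),(301,325)]]);print(P.round(4),P.mean(0))
a=(P[0]+P[1]-P[2]-P[3])/2;print(np.hypot(*a[:2]),np.degrees(np.arctan2(a[1],a[0])))
u=a/np.hypot(*a[:2]);c=P.mean(0)
e=[wray(p,.06) for p in [(209,250),(527,280)]];print(e)
n=np.array([.187,-.982,0]);print('overhang',((c-u*.09)-e[0])@n/(-u@n))
t=c-u*.072;t[2]=.15;to(t,np.degrees(np.arctan2(a[1],a[0]))-90);print(t)
"
```

```text
[[ 0.4897  0.168   0.062 ]
 [ 0.5186  0.1763  0.062 ]
 [ 0.5717  0.0058  0.062 ]
 [ 0.5427 -0.0031  0.062 ]] [0.53067581 0.08676359 0.062     ]
0.17889738822415993 107.27354880204133
[array([0.46640311, 0.03283218, 0.06      ]), array([0.69895307, 0.07839658, 0.06      ])]
overhang 0.04877955608682758
t 8.78 pos [0.5376 0.0557 0.2216] xang 17.14 tilt 0.15 F [0.9 0.  0.9] gap 0.0554
tool delta [0.0028 0.0403 0.0715]
turn -0.0023
[0.55205507 0.01801094 0.15      ]
```

```bash
python3 -m creep '[[[0.3,0.0025,0.02,0.01,0],[0.3,0,0.02,0.02,0],[0.3,0,0,0.03,0],[0.3,0,0,0.02,0],[0.3,0,0,0.02,0],[0.3,0,0,0.0095,0],[0.3,0,0,0,0],[0.3,0,0,0,0]]]' 80
python3 -c "
from h import *
to([.552,.018,.112],17.2)
cv2.imwrite('pics/w5.png',manip.get_image('wrist')[:,:,::-1])"
```

```text
t: 9.78
eef_pos: [0.5532, 0.0178, 0.1139]
tool_rot: [3.106, 0.468, 0.001]
wrist_force: [0.1, -0.2, 0.1]
finger_gap: 0.0559
t 9.78 pos [0.5532 0.0178 0.1139] xang 17.13 tilt 0.05 F [ 0.1 -0.2  0.1] gap 0.0559
tool delta [-0.0011 -0.0005  0.0019]
turn -0.0013
```

View pics/w5.png

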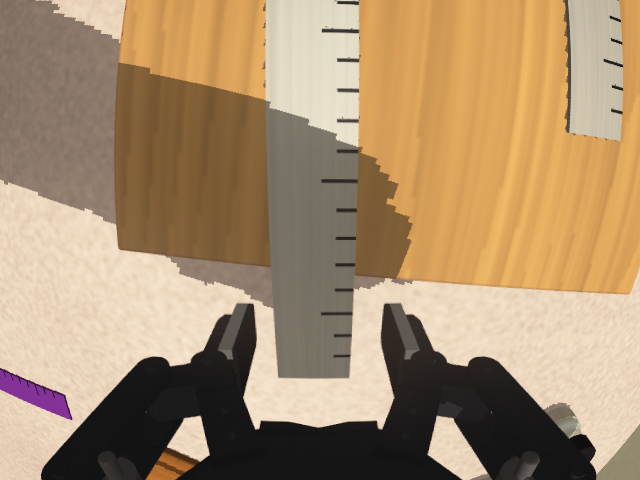

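The ruler's end (278-350, row 377) lies between the pads (250 and 386) and clear of the edge. I close on it with 80 N.

```bash
python3 -m creep '[[[0.3,-0.001,0,0.0015,0],[-0.3,0,0,0,0],[-1,0,0,0,0],[-1,0,0,0,0],[-1,0,0,0,0],[-1,0,0,0,0],[-1,0,0,0,0]]]' 80
python3 -c "
from h import *
st()
cv2.imwrite('pics/w6.png',manip.get_image('wrist')[:,:,::-1])"
```

```text
t: 10.7
eef_pos: [0.5518, 0.0178, 0.112]
tool_rot: [3.106, 0.468, 0.0]
wrist_force: [-0.4, -0.2, 3.2]
finger_gap: 0.0266
t 10.70 pos [0.5518 0.0178 0.112 ] xang 17.13 tilt 0.01 F [-0.4 -0.2  3.2] gap 0.0266
```

View pics/w6.png

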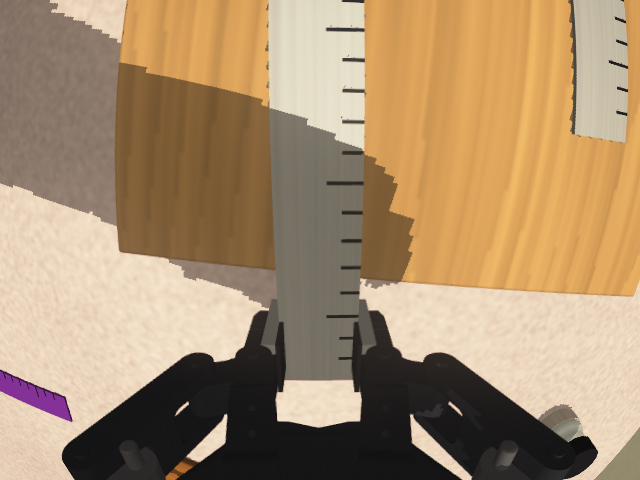

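Gripped across the width at the end. I lift and check the ruler's sag.

```bash
python3 -m creep '[[[-1,0,0,-0.003,0],[-1,0,0,-0.008,0],[-1,0,0,-0.015,0],[-1,0,0,-0.02,0],[-1,0,0,-0.02,0],[-1,0,0,-0.014,0],[-1,0,0,0,0],[-1,0,0,0,0]]]'
python3 -c "
from h import *
st()
cv2.imwrite('pics/w7.png',manip.get_image('wrist')[:,:,::-1])
im=manip.get_image('scene')[:,:,::-1]
cv2.imwrite('pics/s7.png',cv2.resize(im[150:300,290:490],None,fx=4,fy=4,interpolation=cv2.INTER_CUBIC))"
```

```text
t: 11.75
eef_pos: [0.5514, 0.0178, 0.1914]
tool_rot: [-3.106, -0.468, 0.001]
wrist_force: [-0.2, 0.0, -1.3]
finger_gap: 0.0267
t 11.75 pos [0.5514 0.0178 0.1914] xang 17.13 tilt 0.04 F [-0.2  0.  -1.3] gap 0.0267
```

View pics/w7.png

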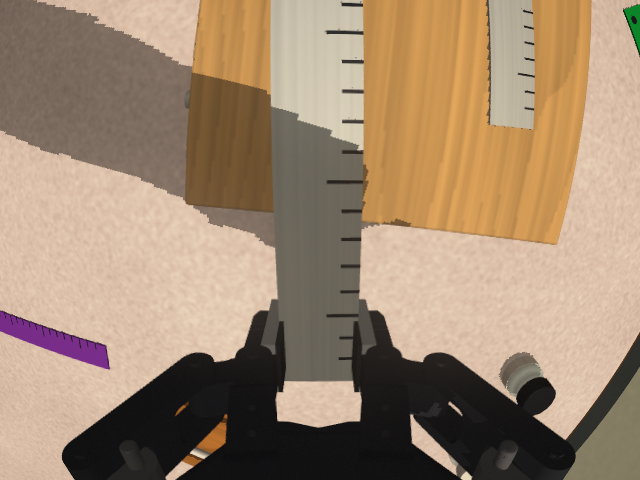

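View pics/s7.png

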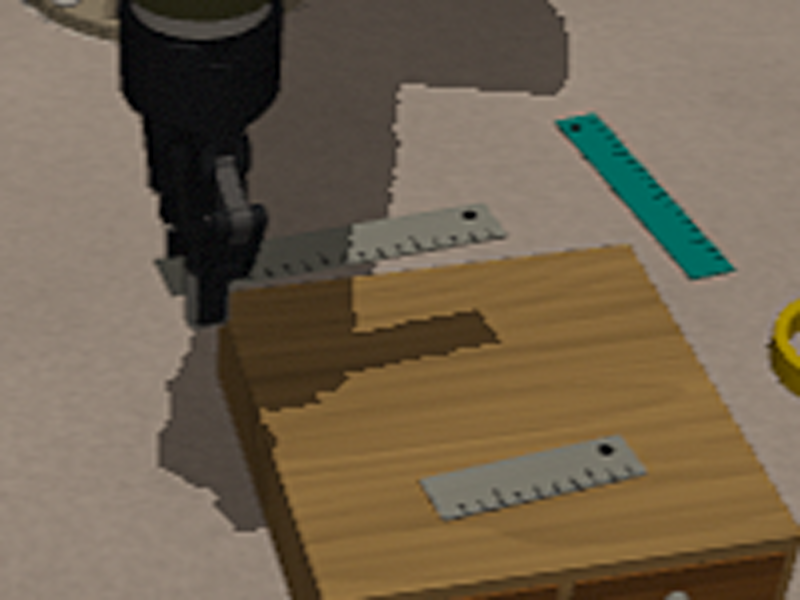

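```bash
python3 -c "
from h import *
s,R=st();z=s['eef_pos'][2]-.050
for p in [(321,381),(318,3),(271,3),(364,3),(275,250),(361,250)]: print(p,(R.T@(wray(p,z)-s['eef_pos'])).round(4))
"
```

```text
t 11.85 pos [0.5512 0.0178 0.191 ] xang 17.13 tilt 0.09 F [-0.7  0.5 -1.1] gap 0.0263
(321, 381) [0.0016 0.0174 0.05  ]
(318, 3) [ 0.0004 -0.1235  0.0501]
(271, 3) [-0.0145 -0.1239  0.0501]
(364, 3) [ 0.015  -0.1239  0.0501]
(275, 250) [-0.0145 -0.0407  0.05  ]
(361, 250) [ 0.0152 -0.0407  0.05  ]
```

```bash
python3 -m creep '[[[-1,0,0,0,0.03],[-1,0,0,0,0.08],[-1,0,0,0,0.09],[-1,0,0,0,0.09],[-1,0,0,0,0.09],[-1,0,0,0,0.08],[-1,0,0,0,0.034],[-1,0,0,0,0]]]'
python3 -c "
from h import *
to([.5079,-.3039,.191],-11.2)"
```

```text
t: 12.85
eef_pos: [0.5516, 0.0178, 0.1916]
tool_rot: [3.127, -0.305, -0.001]
wrist_force: [0.7, 0.3, -0.4]
finger_gap: 0.0266
t 12.85 pos [0.5516 0.0178 0.1916] xang -11.15 tilt 0.02 F [ 0.7  0.3 -0.4] gap 0.0266
tool delta [0.0193 0.3241 0.0007]
turn 0.0008
```

```bash
python3 -m creep '[[[-1,0.0019,0.01,0,0],[-1,0.0019,0.025,0,0],[-1,0.0019,0.035,0,0],[-1,0.0019,0.042,0,0],[-1,0.0019,0.045,0,0],[-1,0.0019,0.045,0,0],[-1,0.0019,0.042,0,0],[-1,0.0019,0.035,0,0],[-1,0.0019,0.028,0,0],[-1,0.0019,0.017,0,0]]]'
python3 -m creep '[[[-1,0,0,0,0],[-1,0,0,0,0]]]'
python3 -c "
from h import *
to([.5079,-.3039,.115],-11.2)
cv2.imwrite('pics/w8.png',manip.get_image('wrist')[:,:,::-1])
cv2.imwrite('pics/t8.png',cv2.resize(manip.get_image('top')[190:320,340:470,::-1],None,fx=4.5,fy=4.5,interpolation=cv2.INTER_CUBIC))
"
```

```text
t: 14.1
eef_pos: [0.507, -0.3057, 0.1918]
tool_rot: [3.126, -0.308, 0.0]
wrist_force: [1.1, 0.3, -0.8]
finger_gap: 0.0264
t: 14.35
eef_pos: [0.5075, -0.303, 0.1918]
tool_rot: [-3.126, 0.305, 0.001]
wrist_force: [0.7, 0.6, 0.1]
finger_gap: 0.0262
t 14.35 pos [ 0.5075 -0.303   0.1918] xang -11.13 tilt 0.05 F [0.7 0.6 0.1] gap 0.0262
tool delta [0.0006 0.0009 0.0768]
turn 0.0012
```

View pics/w8.png

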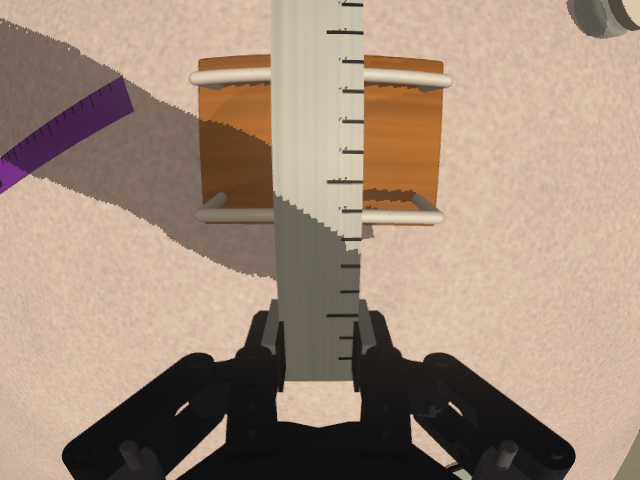

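View pics/t8.png

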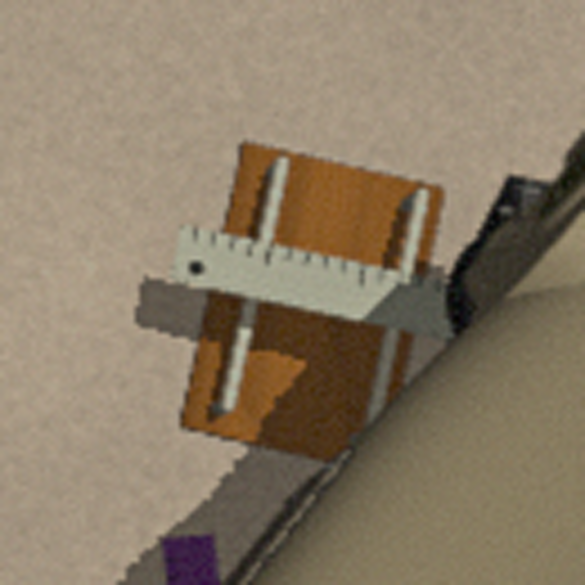

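The wrist view shows the rails at (191,78)-(452,80) and (198,215)-(442,217), almost level with the picture and symmetric about the ruler. I compute the rest's centre in the tool frame.

```bash
python3 -c "
from h import *
s,R=st()
P=np.array([R.T@(wray(p,.058)-s['eef_pos']) for p in [(191,78),(452,80),(442,217),(198,215)]]);print(P.round(4),P.mean(0));
a=(P[1]+P[2]-P[0]-P[3])/2;print(a,np.degrees(np.arctan2(a[1],a[0])))
print((R@P.mean(0)+s['eef_pos']))
F=np.array([R.T@(wray(p,.008)-s['eef_pos']) for p in [(199,62),(443,64),(435,222),(203,222)]]);print(F.round(4),F.mean(0))
a=(F[1]+F[2]-F[0]-F[3])/2;print(np.degrees(np.arctan2(a[1],a[0])))
"
```

```text
t 14.45 pos [ 0.5077 -0.3026  0.1919] xang -11.09 tilt 0.03 F [-0.3  1.1 -1. ] gap 0.0265
[[-0.0705 -0.1108  0.1339]
 [ 0.0745 -0.11    0.1339]
 [ 0.073  -0.0302  0.1339]
 [-0.0706 -0.0313  0.1339]] [ 0.00158724 -0.07058935  0.13389792]
[ 1.44276235e-01  9.83000161e-04 -5.22783845e-05] 0.3903684412119542
[ 0.52279974 -0.23358838  0.058     ]
[[-0.0819 -0.128   0.1839]
 [ 0.0859 -0.1269  0.1839]
 [ 0.0857 -0.0128  0.1838]
 [-0.0846 -0.0127  0.1839]] [ 0.00127442 -0.07008674  0.18389787]
0.17628973042904844
```

```bash
python3 -m creep '[[[-1,0.001,0.0015,0.005,0.004],[-1,0,0,0.015,0],[-1,0,0,0.018,0],[-1,0,0,0.018,0],[-1,0,0,0.012,0],[-1,0,0,0.005,0],[-1,0,0,0.002,0],[-1,0,0,0,0]]]'
python3 -c "
from h import *
st()"
```

```text
t: 15.45
eef_pos: [0.5085, -0.3056, 0.1172]
tool_rot: [3.126, -0.312, 0.001]
wrist_force: [0.4, -0.2, -0.5]
finger_gap: 0.0266
t 15.45 pos [ 0.5085 -0.3056  0.1172] xang -11.40 tilt 0.04 F [ 0.4 -0.2 -0.5] gap 0.0266
```

```bash
python3 -m creep '[[[-1,0,-0.001,0.002,0],[-1,0,0,0.0015,0],[-1,0,0,0,0]]]'
python3 -m creep '[[[-1,0,0,0.001,0],[-1,0,0,0,0]]]'
```

```text
t: 15.82
eef_pos: [0.5085, -0.3045, 0.1135]
tool_rot: [3.126, -0.312, 0.0]
wrist_force: [0.3, 0.7, -0.4]
finger_gap: 0.0268
t: 16.08
eef_pos: [0.5086, -0.3045, 0.1126]
tool_rot: [3.126, -0.312, 0.0]
wrist_force: [0.3, -0.5, 0.5]
finger_gap: 0.0267
```

```bash
python3 -m creep '[[[-1,0,0,0.0007,0],[-1,0,0,0,0]]]'
python3 -c "
from h import *
st()
im=manip.get_image('scene')[:,:,::-1]
cv2.imwrite('pics/s9.png',cv2.resize(im[160:310,140:340],None,fx=4,fy=4,interpolation=cv2.INTER_CUBIC))"
```

```text
t: 16.32
eef_pos: [0.5086, -0.3045, 0.112]
tool_rot: [3.126, -0.312, 0.001]
wrist_force: [-0.9, 1.0, 2.6]
finger_gap: 0.0265
t 16.32 pos [ 0.5086 -0.3045  0.112 ] xang -11.40 tilt 0.03 F [-0.9  1.   2.6] gap 0.0265
```

View pics/s9.png

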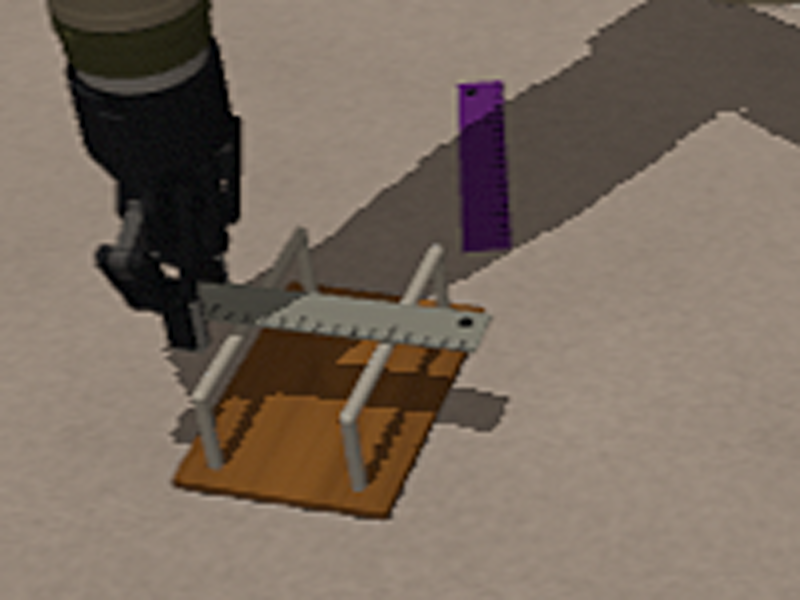

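The ruler lies on both rails, with light contact (2.6 N). I lower the grip force and open slowly.

```bash
python3 -m creep '[[[-1,0,0,0,0],[-1,0,0,0,0],[-0.35,0,0,0,0],[-0.25,0,0,0,0],[-0.15,0,0,0,0],[0,0,0,0,0],[0.2,0,0,0,0],[0.2,0,0,0,0],[0.2,0,0,0,0]]]' 20
python3 -c "
from h import *
st()
cv2.imwrite('pics/w10.png',manip.get_image('wrist')[:,:,::-1])"
```

```text
t: 17.5
eef_pos: [0.5084, -0.3045, 0.1117]
tool_rot: [3.126, -0.312, -0.0]
wrist_force: [-0.8, -0.4, 0.3]
finger_gap: 0.0511
t 17.50 pos [ 0.5084 -0.3045  0.1117] xang -11.40 tilt 0.01 F [-0.8 -0.4  0.3] gap 0.0511
```

View pics/w10.png

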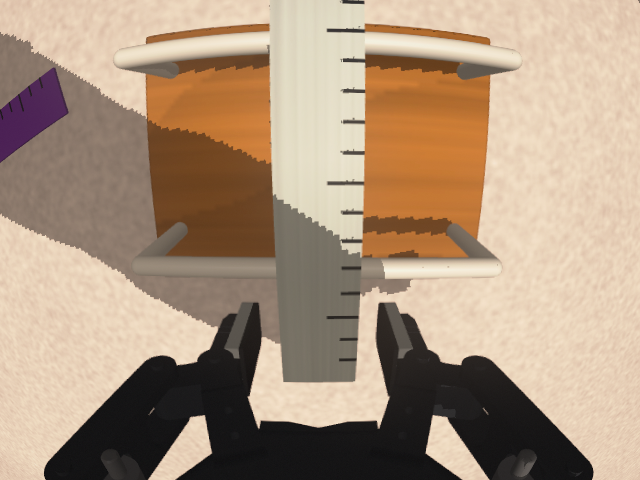

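Released; the ruler's end (283-355, row 381) is free between the pads. I go up and back and look.

```bash
python3 -m creep '[[[0.2,0,0,-0.01,0],[0.2,0,0,-0.03,0],[0.2,0,0.0,-0.04,0],[0.2,0,0.02,-0.04,0],[0.2,0,0.03,-0.03,0],[0.2,0,0.04,0,0],[0.2,0,0.04,0,0],[0.2,0,0.03,0,0],[0.2,0,0,0,0],[0.2,0,0,0,0]]]'
python3 -c "
from h import *
st()
cv2.imwrite('pics/w11.png',manip.get_image('wrist')[:,:,::-1])
im=manip.get_image('top')[:,:,::-1]
cv2.imwrite('pics/t11f.png',im)
cv2.imwrite('pics/t11.png',cv2.resize(im[200:310,355:465],None,fx=5,fy=5,interpolation=cv2.INTER_CUBIC))
im=manip.get_image('scene')[:,:,::-1]
cv2.imwrite('pics/s11.png',cv2.resize(im[180:330,150:350],None,fx=4,fy=4,interpolation=cv2.INTER_CUBIC))"
```

```text
t: 18.8
eef_pos: [0.4768, -0.4608, 0.262]
tool_rot: [-3.126, 0.312, 0.0]
wrist_force: [1.1, 0.2, -0.0]
finger_gap: 0.0513
t 18.80 pos [ 0.4768 -0.4608  0.262 ] xang -11.40 tilt 0.02 F [ 1.1  0.2 -0. ] gap 0.0513
```

View pics/w11.png

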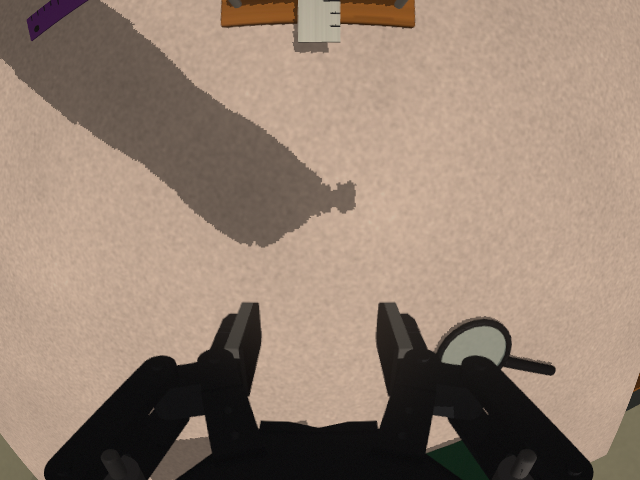

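View pics/t11.png

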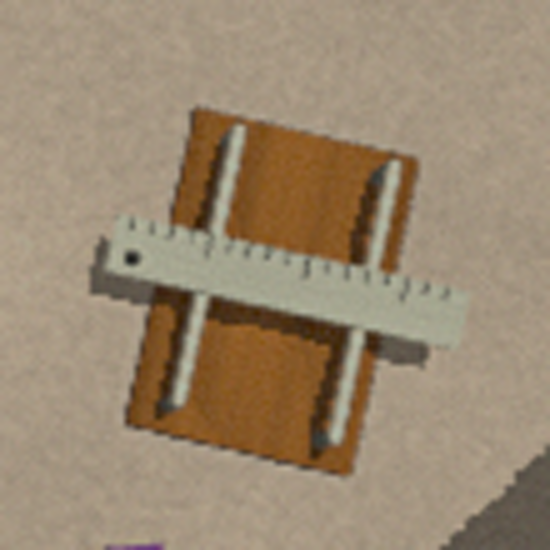

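View pics/s11.png

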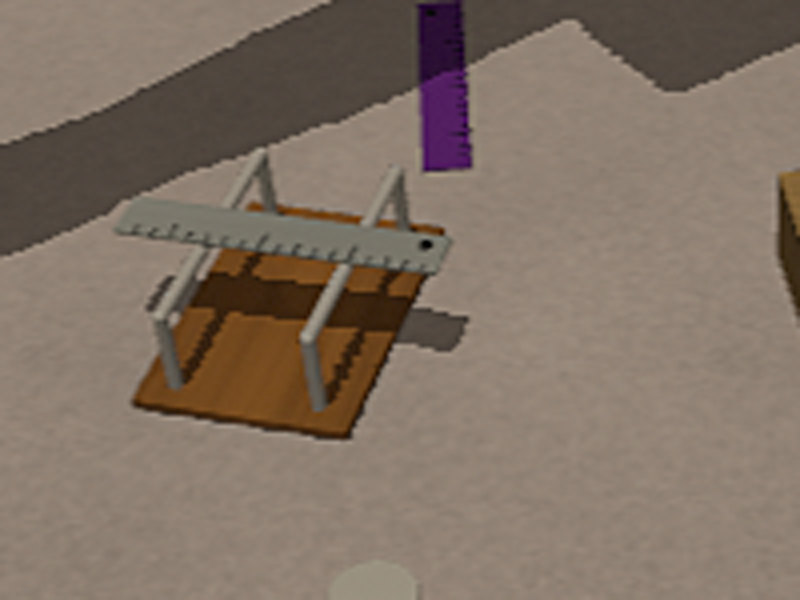

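The top crop shows the ruler across both rails: corners (115,218),(470,292),(460,348),(104,270). The scene crop shows it lying level. I measure against the rails and check the short ruler.

```bash
python3 -c "
from h import *
def g(pts,z):
    P=np.array([ray('top',crop(p,(355,200),5),z) for p in pts]);a=(P[0]+P[3]-P[1]-P[2])/2
    print(P.mean(0).round(4),np.hypot(*a[:2]).round(4),np.degrees(np.arctan2(a[1],a[0])).round(2));return P.mean(0)
r=g([(115,218),(470,292),(460,348),(104,270)],.062)
P=g([(238,125),(394,161),(334,445),(177,409)],.06)
th=np.radians(78.8);u=np.array([np.cos(th),np.sin(th)]);d=(r-P)[:2];print('along',d@u,'across',d@[u[1],-u[0]])
a=cv2.imread('pics/top0.png');b=cv2.imread('pics/t11f.png');print('short diff',np.abs(a[195:232,215:278].astype(int)-b[195:232,215:278]).mean())
"
```

```text
[ 0.5227 -0.2322  0.062 ] 0.181 79.44
[ 0.5216 -0.232   0.06  ] 0.08 78.54
along -4.659593169738575e-05 across 0.0010789744820326355
short diff 5.746746746746747
```

```bash
python3 -c "
from h import *
a=cv2.imread('pics/top0.png',0);b=cv2.imread('pics/t11f.png',0)
r=np.s_[195:232,215:278];print(cv2.phaseCorrelate(a[r].astype(np.float32),b[r].astype(np.float32)),a[r].mean(),b[r].mean())
print(manip.job_done()); st()"
```

```text
((-0.030371142072525004, 0.011444529435802764), 1.0303720228374005) 124.21836121836122 130.006006006006
the job is handed in; nothing more can be done
None
the job is handed in; nothing more can be done
```

I slid the long ruler along the box top with a shut fingertip (9–12 N) until about 46 mm of it stuck out over the edge facing the rest. I then took it by that end, carried it over, laid it across both rails, let go and backed off. The job was handed in at about 19 s.

- **Centring:** in the last top picture the ruler's centre is within about 1 mm of the rest's centre (0 mm along the ruler, 1 mm across it).
- **Squareness:** from the last top picture it is 79.4° against 78.5° for the rails' cross axis, so within about 1°. That is at the limit of my pixel readings.
- **Lying flat:** the scene picture shows it level on both rails, with the gripper clear.
- **Short ruler:** a plain brightness comparison of its area differed by about 6 grey levels. A shift check put that down to lighting: the area moved less than 0.05 pixel.
- **Overhang:** the wrist-picture measurement gave 49 mm, against 46 mm from the distance moved. Either is about a quarter of the ruler's length.

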